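Load the counting scale and press its start button

TASK

Tip all six couplings out of the small blue scoop bin into the round pan of the counting scale, and stand the empty bin upright on the bench again. Then start the count: press the scale's button fully down, firmly but without forcing it, and let it come right back up. Do not disturb the jar, the wrench or the carton.

Things in the scene. Friction and masses are not known exactly. Their poses are not given: they have to be found in the camera images.
- bin_center (a point): Small blue plastic scoop bin, loose, 122 mm long (x), 62 mm wide outside (y), 60 mm high, walls and floor 3 mm, about 0.12 kg empty. The point is its centre, 30 mm above its underside; z up. Its low open front faces its -x and starts roughly towards the robot. From 22 mm ahead of the centre to the back wall 60 mm behind it, the upright sides are 60 mm high: grip it there, across the 62 mm.
- bin_lip (a point): Middle of the bin's front lip, on the bin: 62 mm ahead (-x) of the bin's centre, 26 mm above its underside, axes as the bin's. The floor rises to it as a ramp of 30 degrees over the last 41 mm, between side walls 44 mm high. Couplings slide on the plastic only from 26 to 36 degrees of slope, so the bin must be tipped front-down by about 70 degrees or more to empty it over the lip.
- coupling0_center (a point): Coupling 0: plain steel cylinder, 22 mm across, 24 mm long, 40 g, starts standing in the bin with the five others. The point is its centre; z along its axis.
- coupling1_center (a point): Coupling 1: plain steel cylinder, 22 mm across, 24 mm long, 40 g, starts standing in the bin with the five others. The point is its centre; z along its axis.
- coupling2_center (a point): Coupling 2: plain steel cylinder, 22 mm across, 24 mm long, 40 g, starts standing in the bin with the five others. The point is its centre; z along its axis.
- coupling3_center (a point): Coupling 3: plain steel cylinder, 22 mm across, 24 mm long, 40 g, starts standing in the bin with the five others. The point is its centre; z along its axis.
- coupling4_center (a point): Coupling 4: plain steel cylinder, 22 mm across, 24 mm long, 40 g, starts standing in the bin with the five others. The point is its centre; z along its axis.
- coupling5_center (a point): Coupling 5: plain steel cylinder, 22 mm across, 24 mm long, 40 g, starts standing in the bin with the five others. The point is its centre; z along its axis.
- pan_in (a point): Centre of the inner floor of the round steel pan on top of the fixed white counting scale, about 90 mm above the bench; z up, -x to the scale's front with its sloping panel. Inside, the pan is 164 mm across at the floor and 184 mm at the rim, 46 mm above this point. The housing reaches 100 mm behind, 110 mm to either side and about 230 mm in front of this point.
- button_unit: Foot of the scale's start button. Origin: where the button's axis meets the sloping panel, about 50 mm above the bench, 180 mm in front of the pan's centre. Axes: z up, -x to the scale's front. The panel slopes 35 degrees; the button's axis points outwards along (-0.574, 0, 0.819) in these axes. Black mushroom head, 44 mm across, 10 mm thick, on a 34 mm steel screw collar.
- start (a joint): Travel of the button's head along its axis, m: 0 released, 0.010 fully down on a stop. The spring takes 3 N to start and 10 N at the bottom; over 60 N is forcing it. The collar is screwed out by an untold amount each time: the top of the released head lies anywhere from 29 to 45 mm out from the foot along the axis and must be felt for.
- jar: Closed white jar with black lid, 64 mm across, 100 mm high, stands loose on the bench; leave alone. Origin under its centre.
- wrench: Steel wrench, 180 mm long, 8 mm thick, lies loose on the bench; leave alone. Origin under its middle, x along it.
- carton: Closed cardboard carton, 90 x 130 x 70 mm, stands loose on the bench; leave alone. Origin under its centre.
Mind the look-alikes: they are no part of the job. Of the things shaped like the part that bears bin_center, the blue one is meant.

How it is judged:
On the way, in this order (a step that is already met when the one before it is completed fails the run):
1. all six couplings lie in the scale's pan (horizontal distance between each of coupling0_center, coupling1_center, coupling2_center, coupling3_center, coupling4_center, coupling5_center and pan_in below 0.092 m and z of coupling0_center in the frame of pan_in between 0 and 0.05 m and z of coupling1_center in the frame of pan_in between 0 and 0.05 m and z of coupling2_center in the frame of pan_in between 0 and 0.05 m and z of coupling3_center in the frame of pan_in between 0 and 0.05 m and z of coupling4_center in the frame of pan_in between 0 and 0.05 m and z of coupling5_center in the frame of pan_in between 0 and 0.05 m), for 0.2 s.
2. the bin stands upright on the bench, let go (height (world z) of bin_center between 0.024 and 0.036 m and angle between bin_center's own z axis and vertical below 0.15 rad and contact force between the fingers and bin below 0.1 N and linear speed of bin below 0.02 m/s), for 0.1 s.
3. the button is pressed fully down (over 9 of 10 mm) with the couplings in the pan (all of step 1 and value of joint start above 0.009 m), for 0.05 s.
At the end, for the whole second after the job is handed in: The button is back up (within 1 mm), all six couplings lie in the pan (centres within 92 mm of the pan's axis, 0 to 50 mm above its floor), and the bin stands upright (within 0.15 rad) at rest on the bench (its centre 24 to 36 mm above it) (all of step 1 and value of joint start below 0.001 m and height (world z) of bin_center between 0.024 and 0.036 m and angle between bin_center's own z axis and vertical below 0.15 rad and linear speed of bin below 0.02 m/s); the robot touches nothing.
It fails at once if the button is forced (over 60 N) (contact force between anything else and button_unit above 60 N).
It fails at once if the jar is disturbed (moved over 20 mm) (distance of jar from where it was at the start of the episode above 0.02 m).
It fails at once if the wrench is disturbed (moved over 20 mm) (distance of wrench from where it was at the start of the episode above 0.02 m).
It fails at once if the carton is disturbed (moved over 20 mm) (distance of carton from where it was at the start of the episode above 0.02 m).
It also fails if it takes over 64 s, if anything falls off the work surface, if the arm or the gripper's body presses on something with over 40 N, if the wrist force passes 120 N, or if a joint passes its speed limit or range.

ROBOT

A 6-joint arm with a two-finger parallel gripper is mounted at the origin on the work surface. World frame = base frame: x ahead of the robot, y to its left, z up, the work surface at z = 0. Lengths are in m, angles in rad, forces in N, time in s.
With the tool pointing down it reaches from about 0.375 to 0.975 m from the base axis. Payload 3.8 kg.
Tool frame: the origin (TCP) lies midway between the tips of the shut fingers; the grasp point (between the pads) lies 19 mm behind it; z points along the fingers, y is the line along which they close (so a half turn about z gives the same grasp; the last joint's range is limited). The gripper opens to 85 mm and grips with 20 to 120 N. Pads are 22 mm wide; open, the fingers measure 114 mm over their backs; the gripper's body (76 mm by 85 mm) begins 54 mm behind the grasp point. The pads swing forward as they close: fully open they stand 13 mm farther back than shut.
Start: joints at [-1.154, 0.264, 1.604, -0, 1.274, -0.037], TCP at [0.296, -0.607, 0.231] pointing down, gripper open.
Joint ranges: [-2.63, 2.63], [-0.94, 2.18], [0.31, 2.57], [-1.31, 4.45], [0, 2.66], [-2.55, 2.55]. Speed limits (rad/s): [2.57, 2.57, 3.14, 3.14, 3.14, 3.14].

INTERFACE

Orientations are given as a rotation vector (axis times angle).
In Python, from workcell import bot, imaging gives the robot as it stands.
- The arm moves only by the tool step_arm, never from a script. Its argument "series" is a list of rows, each an object of numbers: "grip": the closure, from -1 (fully open) to 1 (shut); "x", "y", "z": the shift along the tool's x, y, z normalised to -1 to 1, where 1 is 500 mm; "ax", "ay", "az": the turn, a rotation vector about the tool's x, y, z normalised to -1 to 1, where 1 is 30 degrees. A call has 1 to 12 rows; each row is the pose to reach, as a shift and turn from the pose commanded when the call began, along the tool's axes at that moment; what a row does not reach only later rows make up. A row lasts 1/10 s, in which the tool goes at most 50 mm and 8.59 degrees, less where a joint would pass 70% of its speed; a pose out of reach is approached as far as the arm can. A call with a number of a shift or a turn outside -1 to 1 is refused whole. A call with a gripper value outside its range is refused whole. The fingers move at their own pace and stop on an object; "force" is the grip in N (left out, the last holds). Time passes only in rows, so rows that repeat a pose let the fingers close. It gives the time, the measured TCP pose, the force, the opening and the grip force at its end, in the units of the state.
- bot.read_state(): the state, without advancing time (a new reading comes with each control period).
- imaging.read_camera(name): name is "scene" or "side" or "wrist"; returns a dict with "img" (400x640x3 uint8, red, green, blue), "fx", "fy", "cx", "cy" (pixels), "R" (3x3) and "t" (3): a world point X has camera coordinates R X + t. Camera axes: x right, y down, z forward; pixel columns grow to the right and rows downward; lengths in m; the calibration is good to about 2 mm. A picture is of the moment at which its call begins. There is no depth.
- bot.finish_job(): hands the job in; it is judged then, once.
The state is a dict: "time": time; "q": joint angles; "joint_vel": joint speeds; "joint_torque": joint torques, N m; "tool_pos": TCP position; "tcp_rot": TCP orientation; "wrist_force": force on the tool from outside, world axes, zero at the start; "torque": the same for the moment, N m; "width": opening from 0.0 (shut) to 1.0 (fully open); "grip_force": force on a finger pad.
Only numpy, scipy, OpenCV 4.12 (cv2) and the standard library are available. Lean on these libraries where they do the work, as an engineer would, in place of code of your own. Each camera call takes 0.05 s, during which the arm holds its last target. There are 200 camera calls.

## Working session

There is one attempt and no reset: what is moved stays moved. The work goes in short steps, Python scripts to look and compute and a tool call to move; the robot and the scene stay as the last step left them, time stands still between calls to the robot, and variables do not carry over. Pictures are saved under pics/ and viewed, at most 10 in all, crops included, and the job is handed in when it is done.

Besides the shell and the picture viewer there is one more tool, called after "Request:" in YAML: its name, and indented under it one key for each argument. step_arm: Moves the arm, as the interface text tells. Scaled input: -1 to 1 covers 500 mm each way for a shift and 30 degrees each way for a turn. Its arguments: {"type":"object","properties":{"series":{"type":"array","items":{"type":"object","properties":{"grip":{"type":"number"},"x":{"type":"number","minimum":-1,"maximum":1},"y":{"type":"number","minimum":-1,"maximum":1},"z":{"type":"number","minimum":-1,"maximum":1},"ax":{"type":"number","minimum":-1,"maximum":1},"ay":{"type":"number","minimum":-1,"maximum":1},"az":{"type":"number","minimum":-1,"maximum":1}}}},"force":{"type":"number"}},"required":["series"]}

```bash
mkdir -p pics; ls; python3 - <<'E'
from workcell import bot, imaging
import cv2,pickle,numpy as np
s=bot.read_state();print({k:np.round(v,3).tolist() for k,v in s.items()})
for n in("scene","side"):
    c=imaging.read_camera(n);pickle.dump(c,open(f"{n}0.pkl","wb"));cv2.imwrite(f"pics/{n}0.png",c["img"][:,:,::-1])
    print(n,c["fx"],np.round(-c["R"].T@c["t"],3))
E
```

```text
pics
{'time': 0.0, 'q': [-1.154, 0.265, 1.605, 0.0, 1.274, -0.037], 'joint_vel': [-0.001, 0.0, -0.002, -0.0, -0.001, -0.001], 'joint_torque': [-0.004, -51.513, -36.731, -0.0, 0.013, -0.0], 'tool_pos': [0.296, -0.606, 0.23], 'tcp_rot': [-3.059, -0.706, 0.001], 'wrist_force': [-0.858, 0.56, 0.203], 'torque': [0.038, 0.015, 0.038], 'grip_force': 0.0, 'width': 1.002}
scene 411.4569909342648 [ 1.284 -0.183  1.076]
side 439.0600406282638 [-0.042 -1.002  0.857]
```

View pics/scene0.png

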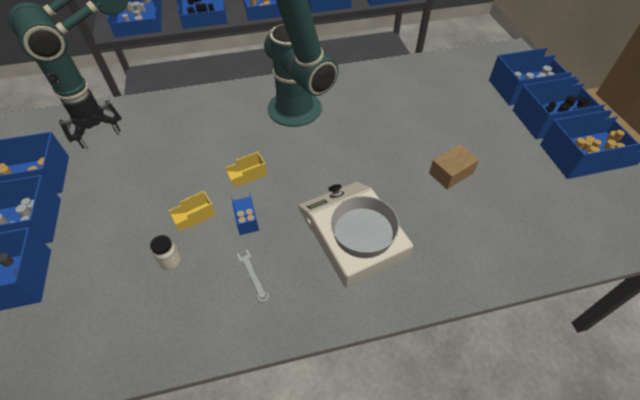

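View pics/side0.png

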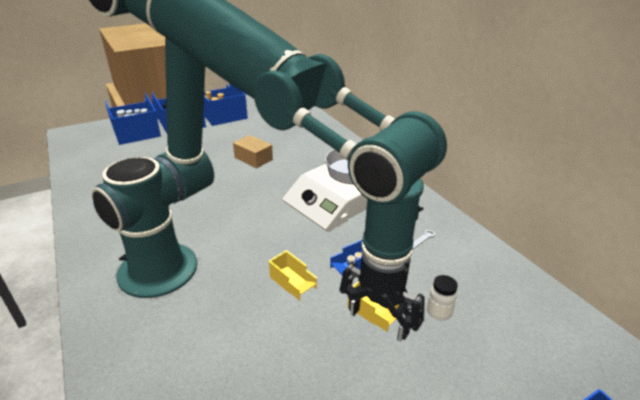

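Candidates: blue scoop bin at (246,215) in scene; yellow scoop bins at (246,168) and (192,210); large blue storage bins at the edges (40,170–270) and (520–610,70–150). The small blue one holding couplings is the one meant. Next come a close crop and measurements.

```bash
cat > h.py <<'E'
import numpy as np,cv2,pickle
def ray(c,u,v,z):
    o=-c["R"].T@c["t"];d=c["R"].T@np.array([(u-c["cx"])/c["fx"],(v-c["cy"])/c["fy"],1.])
    return o+d*(z-o[2])/d[2]
def proj(c,X):
    p=c["R"]@np.asarray(X,float)+c["t"];return c["fx"]*p[0]/p[2]+c["cx"],c["fy"]*p[1]/p[2]+c["cy"]
E
python3 - <<'E'
from h import *
c=pickle.load(open("scene0.pkl","rb"));im=c["img"]
a=cv2.resize(im[185:245,215:275],None,fx=6,fy=6,interpolation=cv2.INTER_CUBIC)
b=cv2.resize(im[170:290,290:420],None,fx=3,fy=3,interpolation=cv2.INTER_CUBIC)
o=np.zeros((360,760,3),np.uint8);o[:,:360]=a;o[:,365:755]=b
cv2.imwrite("pics/crop.png",o[:,:,::-1])
hsv=cv2.cvtColor(im,cv2.COLOR_RGB2HSV)
m=cv2.inRange(hsv,(105,120,40),(130,255,255));m[:,:215]=0;m[:,275:]=0;m[:185]=0;m[245:]=0
print("bin px",cv2.boundingRect(m))
for n,p in dict(jar=(170,265),wr1=(243,257),wr2=(264,297),car=(454,180),).items():print(n,ray(c,*p,0).round(3))
E
```

```text
bin px (232, 196, 26, 38)
jar [ 0.604 -0.489  0.   ]
wr1 [ 0.628 -0.277  0.   ]
wr2 [ 0.769 -0.235  0.   ]
car [0.499 0.461 0.   ]
```

View pics/crop.png

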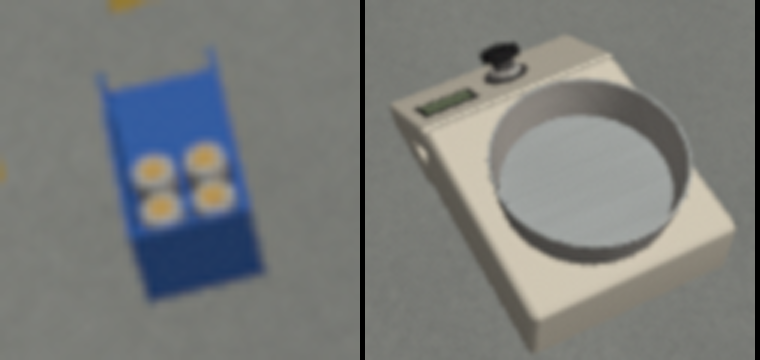

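The crop confirms the blue bin with steel couplings. Its back top corners are at scene px (237.5,224.7) and (256.7,219.5), and its front is towards the robot. The pan rim spans px 452–520, and the button head is at about (331,187).

```bash
python3 - <<'E'
from h import *
c=pickle.load(open("scene0.pkl","rb"))
A=lambda x,y:(215+(x-2.5)/6,185+(y-2.5)/6)
B=lambda x,y:(290+(x-365-1)/3,170+(y-1)/3)
bt=[ray(c,*A(135,238),.06),ray(c,*A(250,207),.06)];bb=[ray(c,*A(150,300),0),ray(c,*A(263,272),0)]
ft=[ray(c,*A(100,75),.044),ray(c,*A(210,50),.044)]
print("back top",np.round(bt,3).tolist(),"back bot",np.round(bb,3).tolist(),"front",np.round(ft,3).tolist())
for d in(bt,bb,ft):
    v=d[1]-d[0];print("len",np.linalg.norm(v).round(3),"yaw",np.degrees(np.arctan2(-v[0],v[1])).round(1))
mid=(bt[0]+bt[1]+bb[0]+bb[1])/4; f=(ft[0]+ft[1])/2; print("mid back",mid.round(3),"front mid",f.round(3),"axis yaw",np.degrees(np.arctan2(*(mid-f)[[1,0]])).round(1),np.linalg.norm((mid-f)[:2]))
P=np.array([ray(c,*B(*p),.137)[:2] for p in[(488,160),(692,168),(585,80),(520,104),(655,107),(500,125)]])
M=np.c_[2*P,np.ones(len(P))];s=np.linalg.lstsq(M,(P**2).sum(1),rcond=None)[0];print("pan",s[:2].round(3),"r",np.sqrt(s[2]+s[0]**2+s[1]**2).round(3))
F=np.array([ray(c,*B(*p),.09)[:2] for p in[(499,180),(674,178),(590,114)]])
M=np.c_[2*F,np.ones(3)];s=np.linalg.lstsq(M,(F**2).sum(1),rcond=None)[0];print("floor",s[:2].round(3),"r",np.sqrt(s[2]+s[0]**2+s[1]**2).round(3))
h=[ray(c,*B(535,350),0),ray(c,*B(735,235),0)];v=h[1]-h[0];print("house back",np.round(h,3).tolist(),np.linalg.norm(v),np.degrees(np.arctan2(-v[0],v[1])))
q=[ray(c,*B(430,132),.08),ray(c,*B(612,57),.08)];v=q[1]-q[0];print("fold",np.round(q,3).tolist(),np.linalg.norm(v),np.degrees(np.arctan2(-v[0],v[1])))
print("collar base",ray(c,*B(506,74),.05).round(3),"head",ray(c,*B(500,55),.08).round(3))
E
```

```text
back top [[0.549, -0.276, 0.06], [0.544, -0.218, 0.06]] back bot [[0.546, -0.278, 0.0], [0.543, -0.219, 0.0]] front [[0.428, -0.284, 0.044], [0.425, -0.225, 0.044]]
len 0.058 yaw 5.0
len 0.059 yaw 3.2
len 0.059 yaw 2.9
mid back [ 0.546 -0.248  0.03 ] front mid [ 0.427 -0.255  0.044] axis yaw 3.3 0.11893672176932868
pan [0.686 0.073] r 0.093
floor [0.681 0.075] r 0.084
house back [[0.793, -0.004, 0.0], [0.72, 0.226, 0.0]] 0.2411433750079047 17.699141468096947
fold [[0.578, -0.055, 0.08], [0.53, 0.15, 0.08]] 0.21044280858037565 13.348105990140235
collar base [0.502 0.043 0.05 ] head [0.499 0.037 0.08 ]
```

```bash
cat >> h.py <<'E'
from scipy.spatial.transform import Rotation as Ro
def toolR(yaw,tilt=0): # tool down, tool x at yaw (deg); tilt swings tool z towards tool x
    return Ro.from_euler('z',yaw,degrees=True)*Ro.from_euler('x',180,degrees=True)*Ro.from_euler('y',tilt,degrees=True)
def go(s,pos,R):
    R0=Ro.from_rotvec(s["tcp_rot"]);d=R0.inv().apply(np.array(pos)-s["tool_pos"])/.5;t=(R0.inv()*R).as_rotvec(degrees=True)/30
    print("xyz",d.round(4).tolist(),"axyz",t.round(4).tolist())
E
python3 - <<'E'
from h import *
from workcell import bot
go(bot.read_state(),(.506,-.25,.17),toolR(3.5))
E
```

```text
xyz [0.6903, -0.4554, 0.1211] axyz [-0.0039, 0.0006, 0.75]
```

Request:
step_arm:
  series:
    - {"ay": 0.28, "grip": -1}
    - {"ay": 0.5}
    - {"ay": 0.5}

```text
validation failed for argument at $.se...
```

```bash
python3 - <<'E'
from h import *
from workcell import bot
s=bot.read_state();print(np.round(s["q"],3))
go(s,(.506,-.25,.17),toolR(3.5))
E
```

```text
[-1.154  0.265  1.605  0.     1.274 -0.037]
xyz [0.6903, -0.4554, 0.1211] axyz [-0.0039, 0.0006, 0.75]
```

Request:
step_arm:
  series:
    - {"x": 0, "y": 0, "z": 0, "ax": 0, "ay": 0.28, "az": 0, "grip": -1}
    - {"x": 0, "y": 0, "z": 0, "ax": 0, "ay": 0.5, "az": 0, "grip": -1}
    - {"x": 0, "y": 0, "z": 0, "ax": 0, "ay": 0.5, "az": 0, "grip": -1}

```text
time: 0.4
tool_pos: [0.293, -0.6073, 0.2295]
tcp_rot: [-2.979, -0.68, -0.392]
wrist_force: [-0.1, 0.2, -0.5]
width: 0.997
grip_force: 0.0
```

```bash
python3 - <<'E'
from h import *
from workcell import bot
s=bot.read_state();print(np.round(s["q"],3),s["tool_pos"].round(3) if hasattr(s["tool_pos"],'round') else s["tool_pos"])
go(s,(.506,-.25,.17),toolR(3.5))
E
```

```text
[-1.291  0.284  1.604  0.267  1.311 -0.245] [ 0.293 -0.607  0.229]
xyz [0.6394, -0.4582, 0.2961] axyz [-0.1027, -0.4934, 0.7369]
```

Request:
step_arm:
  series:
    - {"x": 0.32, "y": -0.23, "z": 0.15, "ax": -0.05, "ay": -0.25, "az": 0.37, "grip": -1}
    - {"x": 0.64, "y": -0.458, "z": 0.296, "ax": -0.103, "ay": -0.493, "az": 0.737, "grip": -1}
    - {"x": 0.64, "y": -0.458, "z": 0.296, "ax": -0.103, "ay": -0.493, "az": 0.737, "grip": -1}
    - {"x": 0.64, "y": -0.458, "z": 0.296, "ax": -0.103, "ay": -0.493, "az": 0.737, "grip": -1}
    - {"x": 0.64, "y": -0.458, "z": 0.296, "ax": -0.103, "ay": -0.493, "az": 0.737, "grip": -1}
    - {"x": 0.64, "y": -0.458, "z": 0.296, "ax": -0.103, "ay": -0.493, "az": 0.737, "grip": -1}
    - {"x": 0.64, "y": -0.458, "z": 0.296, "ax": -0.103, "ay": -0.493, "az": 0.737, "grip": -1}
    - {"x": 0.64, "y": -0.458, "z": 0.296, "ax": -0.103, "ay": -0.493, "az": 0.737, "grip": -1}
    - {"x": 0.64, "y": -0.458, "z": 0.296, "ax": -0.103, "ay": -0.493, "az": 0.737, "grip": -1}
    - {"x": 0.64, "y": -0.458, "z": 0.296, "ax": -0.103, "ay": -0.493, "az": 0.737, "grip": -1}
    - {"x": 0.64, "y": -0.458, "z": 0.296, "ax": -0.103, "ay": -0.493, "az": 0.737, "grip": -1}

```text
time: 1.5
tool_pos: [0.5081, -0.2472, 0.171]
tcp_rot: [3.135, 0.108, -0.0]
wrist_force: [0.4, 0.4, 0.1]
width: 1.001
grip_force: 0.0
```

```bash
python3 - <<'E'
from h import *
from workcell import bot,imaging
s=bot.read_state();print(np.round(s["q"],3),np.round(s["tool_pos"],3))
c=imaging.read_camera("wrist");pickle.dump(c,open("w1.pkl","wb"));cv2.imwrite("pics/w1.png",c["img"][:,:,::-1])
hsv=cv2.cvtColor(c["img"],cv2.COLOR_RGB2HSV);m=cv2.inRange(hsv,(105,120,40),(130,255,255))
k=max(cv2.findContours(m,0,2)[0],key=cv2.contourArea);print(cv2.boundingRect(k),proj(c,(.486,-.251,.06)))
E
```

```text
[-0.494  0.102  1.909 -0.004  1.129  1.009] [ 0.508 -0.247  0.171]
(289, 139, 82, 142) (np.float64(325.0678629815291), np.float64(222.48293650628267))
```

View pics/w1.png

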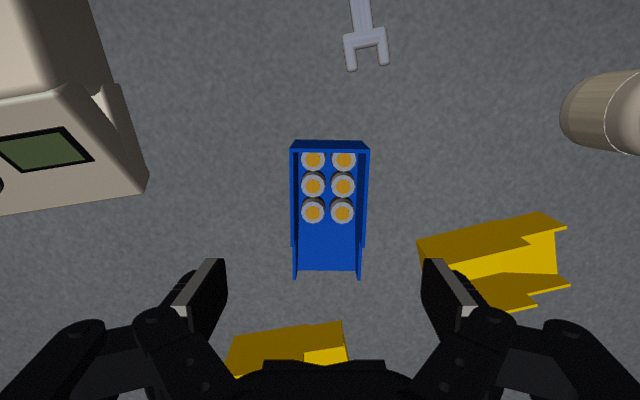

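The wrist view shows the blue bin with six couplings. Its back top edge runs (290,150)–(369,150) and its front wall ends are at (294,278) and (360,278). A yellow bin corner sits at (417,240).

```bash
python3 - <<'E'
from h import *
c=pickle.load(open("w1.pkl","rb"))
b=[ray(c,290,150,.06),ray(c,369.5,149.5,.06)];f=[ray(c,294,278,.044),ray(c,360.5,278,.044)]
mb=(b[0]+b[1])/2;mf=(f[0]+f[1])/2
print(np.round(b+f,3).tolist(),mb.round(3),mf.round(3),"yaw",np.degrees(np.arctan2(*(mb-mf)[[1,0]])),np.linalg.norm((mb-mf)[:2]))
v=b[0]-b[1];print("yaw2",np.degrees(np.arctan2(-v[0],v[1])),np.linalg.norm(v))
print("yellow",ray(c,417,240,.06).round(3),ray(c,427,280,.0).round(3),ray(c,345,322,.06).round(3))
E
```

```text
[[0.543, -0.22, 0.06], [0.548, -0.281, 0.06], [0.424, -0.227, 0.044], [0.428, -0.288, 0.044]] [ 0.545 -0.25   0.06 ] [ 0.426 -0.257  0.044] yaw 3.34952474859944 0.1195235942291703
yaw2 4.305737547243424 0.06083848522693441
yellow [ 0.476 -0.328  0.06 ] [ 0.406 -0.366  0.   ] [ 0.392 -0.276  0.06 ]
```

```bash
python3 - <<'E'
from h import *
from workcell import bot
go(bot.read_state(),(.506,-.2525,.016),toolR(3.8))
E
```

```text
xyz [-0.0043, 0.0067, 0.3105] axyz [0.0088, -0.0003, 0.0015]
```

Request:
step_arm:
  series:
    - {"x": -0.004, "y": 0.007, "z": 0.1, "ax": 0, "ay": 0, "az": 0, "grip": -1}
    - {"x": -0.004, "y": 0.007, "z": 0.2, "ax": 0, "ay": 0, "az": 0, "grip": -1}
    - {"x": -0.004, "y": 0.007, "z": 0.27, "ax": 0, "ay": 0, "az": 0, "grip": -1}
    - {"x": -0.004, "y": 0.007, "z": 0.31, "ax": 0, "ay": 0, "az": 0, "grip": -1}
    - {"x": -0.004, "y": 0.007, "z": 0.31, "ax": 0, "ay": 0, "az": 0, "grip": -1}
    - {"x": -0.004, "y": 0.007, "z": 0.31, "ax": 0, "ay": 0, "az": 0, "grip": -1}

```text
time: 2.15
tool_pos: [0.5059, -0.254, 0.0166]
tcp_rot: [3.137, 0.1, 0.001]
wrist_force: [0.3, -0.0, 0.8]
width: 0.999
grip_force: 0.0
```

Request:
step_arm:
  series:
    - {"x": 0, "y": 0, "z": 0, "ax": 0, "ay": 0, "az": 0, "grip": 1}
    - {"x": 0, "y": 0, "z": 0, "ax": 0, "ay": 0, "az": 0, "grip": 1}
    - {"x": 0, "y": 0, "z": 0, "ax": 0, "ay": 0, "az": 0, "grip": 1}
    - {"x": 0, "y": 0, "z": 0, "ax": 0, "ay": 0, "az": 0, "grip": 1}
    - {"x": 0, "y": 0, "z": 0, "ax": 0, "ay": 0, "az": 0, "grip": 1}
    - {"x": 0, "y": 0, "z": 0, "ax": 0, "ay": 0, "az": 0, "grip": 1}
  force: 60

```text
time: 2.75
tool_pos: [0.508, -0.2537, 0.0187]
tcp_rot: [3.135, 0.102, 0.007]
wrist_force: [-1.7, -0.6, 5.7]
width: 0.72
grip_force: 67.3
```

```bash
python3 - <<'E'
from h import *
from workcell import bot
s=bot.read_state();print(np.round(s["q"],3),np.round(s["tool_pos"],4))
go(s,(.506,-.2525,.22),toolR(3.8))
E
```

```text
[-0.506  0.282  2.015 -0.003  0.838  1.002] [ 0.508  -0.2537  0.0187]
xyz [-0.002, -0.0006, -0.4026] axyz [0.0103, -0.0087, -0.0026]
```

Request:
step_arm:
  series:
    - {"x": 0, "y": 0, "z": -0.03, "ax": 0, "ay": 0, "az": 0, "grip": 1}
    - {"x": 0, "y": 0, "z": -0.08, "ax": 0, "ay": 0, "az": 0, "grip": 1}
    - {"x": 0, "y": 0, "z": -0.14, "ax": 0, "ay": 0, "az": 0, "grip": 1}
    - {"x": 0, "y": 0, "z": -0.2, "ax": 0, "ay": 0, "az": 0, "grip": 1}
    - {"x": 0, "y": 0, "z": -0.26, "ax": 0, "ay": 0, "az": 0, "grip": 1}
    - {"x": 0, "y": 0, "z": -0.32, "ax": 0, "ay": 0, "az": 0, "grip": 1}
    - {"x": 0, "y": 0, "z": -0.38, "ax": 0, "ay": 0, "az": 0, "grip": 1}
    - {"x": 0, "y": 0, "z": -0.42, "ax": 0, "ay": 0, "az": 0, "grip": 1}
    - {"x": 0, "y": 0, "z": -0.45, "ax": 0, "ay": 0, "az": 0, "grip": 1}
    - {"x": 0, "y": 0, "z": -0.45, "ax": 0, "ay": 0, "az": 0, "grip": 1}

```text
time: 3.75
tool_pos: [0.5069, -0.2525, 0.2441]
tcp_rot: [3.135, 0.103, 0.008]
wrist_force: [0.3, -0.5, -5.0]
width: 0.723
grip_force: 66.9
```

```bash
cat >> h.py <<'E'
PAN=np.array([.684,.074])
def pour(tilt,lipz,yaw=85,adv=.015):
    R=toolR(yaw,tilt);a=np.radians(yaw);lip=np.r_[PAN+adv*np.array([np.cos(a),np.sin(a)]),lipz]
    return lip-R.apply([-.084,0,-.008]),R
E
python3 - <<'E'
from h import *
from workcell import bot
s=bot.read_state();print(np.round(s["q"],3),np.round(s["tool_pos"],4),s["wrist_force"],s["width"])
p,R=pour(0,.25);print(p)
p0=s["tool_pos"]
go(s,p0+(p-p0)*.35,toolR(32));go(s,p0+(p-p0)*.5,toolR(33))
E
```

```text
[-0.505  0.046  1.83  -0.002  1.259  1.001] [ 0.5069 -0.2525  0.2441] [ 0.33803597 -0.51393291 -5.02835616] 0.7230086538009737
[0.69262842 0.17262328 0.242     ]
xyz [0.1492, -0.2885, 0.0006] axyz [0.0127, -0.0065, -0.9417]
xyz [0.2131, -0.4121, 0.0009] axyz [0.0128, -0.0064, -0.9751]
```

Request:
step_arm:
  series:
    - {"x": 0.015, "y": -0.03, "z": 0, "ax": 0, "ay": 0, "az": -0.06, "grip": 1}
    - {"x": 0.045, "y": -0.08, "z": 0, "ax": 0, "ay": 0, "az": -0.2, "grip": 1}
    - {"x": 0.075, "y": -0.14, "z": 0, "ax": 0, "ay": 0, "az": -0.36, "grip": 1}
    - {"x": 0.105, "y": -0.2, "z": 0, "ax": 0, "ay": 0, "az": -0.52, "grip": 1}
    - {"x": 0.135, "y": -0.26, "z": 0, "ax": 0, "ay": 0, "az": -0.68, "grip": 1}
    - {"x": 0.165, "y": -0.32, "z": 0, "ax": 0, "ay": 0, "az": -0.82, "grip": 1}
    - {"x": 0.195, "y": -0.38, "z": 0, "ax": 0, "ay": 0, "az": -0.92, "grip": 1}
    - {"x": 0.21, "y": -0.412, "z": 0, "ax": 0, "ay": 0, "az": -0.97, "grip": 1}

```text
time: 4.55
tool_pos: [0.5967, -0.0361, 0.2382]
tcp_rot: [3.011, 0.895, -0.004]
wrist_force: [-0.2, -0.6, -3.7]
width: 0.717
grip_force: 66.7
```

```bash
python3 - <<'E'
from h import *
from workcell import bot
s=bot.read_state();print(np.round(s["q"],3),np.round(s["tool_pos"],4))
p,R=pour(0,.25)
p0=np.array(s["tool_pos"]);p0[2]=.242
go(s,p0+(p-p0)*.6,toolR(60))
E
```

```text
[-1.010e-01  1.160e-01  1.765e+00 -1.000e-03  1.262e+00  8.920e-01] [ 0.5967 -0.0361  0.2382]
xyz [0.2331, -0.147, -0.0082] axyz [-0.002, 0.005, -0.8969]
```

Request:
step_arm:
  series:
    - {"x": 0.05, "y": -0.03, "z": -0.005, "ax": 0, "ay": 0, "az": -0.15, "grip": 1}
    - {"x": 0.1, "y": -0.06, "z": -0.008, "ax": 0, "ay": 0, "az": -0.35, "grip": 1}
    - {"x": 0.15, "y": -0.095, "z": -0.008, "ax": 0, "ay": 0, "az": -0.55, "grip": 1}
    - {"x": 0.2, "y": -0.125, "z": -0.008, "ax": 0, "ay": 0, "az": -0.75, "grip": 1}
    - {"x": 0.233, "y": -0.147, "z": -0.008, "ax": 0, "ay": 0, "az": -0.897, "grip": 1}
    - {"x": 0.233, "y": -0.147, "z": -0.008, "ax": 0, "ay": 0, "az": -0.897, "grip": 1}

```text
time: 5.15
tool_pos: [0.6549, 0.0882, 0.2421]
tcp_rot: [2.72, 1.57, -0.004]
wrist_force: [-1.0, -0.0, -4.6]
width: 0.72
grip_force: 66.6
```

```bash
python3 - <<'E'
from h import *
from workcell import bot
s=bot.read_state();print(np.round(s["q"],3),np.round(s["tool_pos"],4))
p,R=pour(0,.25)
go(s,*pour(0,.25)); go(s,*pour(15,.24));go(s,*pour(10,.24))
E
```

```text
[ 0.097  0.233  1.622 -0.002  1.288  0.622] [0.6549 0.0882 0.2421]
xyz [0.1838, -0.0191, -0.0002] axyz [-0.0022, 0.0048, -0.8337]
xyz [0.1823, -0.0185, -0.0242] axyz [0.107, 0.4968, -0.8293]
xyz [0.184, -0.0192, -0.0096] axyz [0.0706, 0.3328, -0.8318]
```

Request:
step_arm:
  series:
    - {"x": 0.05, "y": -0.005, "z": 0, "ax": 0.01, "ay": 0.04, "az": -0.15, "grip": 1}
    - {"x": 0.09, "y": -0.01, "z": -0.005, "ax": 0.03, "ay": 0.13, "az": -0.35, "grip": 1}
    - {"x": 0.13, "y": -0.013, "z": -0.01, "ax": 0.06, "ay": 0.27, "az": -0.55, "grip": 1}
    - {"x": 0.165, "y": -0.017, "z": -0.018, "ax": 0.09, "ay": 0.4, "az": -0.72, "grip": 1}
    - {"x": 0.182, "y": -0.019, "z": -0.024, "ax": 0.107, "ay": 0.497, "az": -0.829, "grip": 1}
    - {"x": 0.182, "y": -0.019, "z": -0.024, "ax": 0.107, "ay": 0.497, "az": -0.829, "grip": 1}

```text
time: 5.75
tool_pos: [0.6923, 0.1674, 0.2544]
tcp_rot: [-2.183, -1.989, -0.286]
wrist_force: [-0.1, -0.4, -3.7]
width: 0.716
grip_force: 66.6
```

```bash
python3 - <<'E'
from h import *
from workcell import bot
s=bot.read_state();print(np.round(s["q"],3),np.round(s["tool_pos"],4))
for t,z in((25,.21),(35,.18),(44,.16)):go(s,*pour(t,z))
E
```

```text
[0.078 0.283 1.559 0.269 1.265 0.094] [0.6923 0.1674 0.2544]
xyz [-0.0069, -0.0003, 0.0316] axyz [0.0044, 0.3365, -0.0107]
xyz [-0.0273, -0.0002, 0.0606] axyz [0.0053, 0.6698, -0.0103]
xyz [-0.0463, -0.0002, 0.0742] axyz [0.0061, 0.9698, -0.0099]
```

Request:
step_arm:
  series:
    - {"x": -0.003, "y": 0, "z": 0.015, "ax": 0, "ay": 0.16, "az": -0.01, "grip": 1}
    - {"x": -0.007, "y": 0, "z": 0.032, "ax": 0, "ay": 0.33, "az": -0.01, "grip": 1}
    - {"x": -0.017, "y": 0, "z": 0.046, "ax": 0, "ay": 0.5, "az": -0.01, "grip": 1}
    - {"x": -0.027, "y": 0, "z": 0.061, "ax": 0, "ay": 0.67, "az": -0.01, "grip": 1}
    - {"x": -0.037, "y": 0, "z": 0.068, "ax": 0, "ay": 0.82, "az": -0.01, "grip": 1}
    - {"x": -0.046, "y": 0, "z": 0.074, "ax": 0, "ay": 0.97, "az": -0.01, "grip": 1}
    - {"x": -0.046, "y": 0, "z": 0.074, "ax": 0, "ay": 0.97, "az": -0.01, "grip": 1}

```text
time: 6.45
tool_pos: [0.6894, 0.1533, 0.2093]
tcp_rot: [-1.863, -1.699, -0.747]
wrist_force: [-0.3, 0.6, -4.3]
width: 0.72
grip_force: 66.8
```

```bash
python3 - <<'E'
from h import *
from workcell import bot
s=bot.read_state();print(np.round(s["q"],3),np.round(s["tool_pos"],4))
for t,z in((52,.145),(60,.137),(66,.137),(73,.137)):go(s,*pour(t,z))
E
```

```text
[-0.166  0.353  1.717  0.809  1.269 -0.406] [0.6894 0.1533 0.2093]
xyz [-0.0136, 0.0032, -0.0046] axyz [0.0002, 0.27, -0.0094]
xyz [-0.0274, 0.0033, -0.0164] axyz [0.0008, 0.5367, -0.0094]
xyz [-0.0316, 0.0033, -0.0336] axyz [0.0013, 0.7367, -0.0093]
xyz [-0.0387, 0.0033, -0.0529] axyz [0.0019, 0.97, -0.0093]
```

Request:
step_arm:
  series:
    - {"x": -0.007, "y": 0.003, "z": -0.002, "ax": 0, "ay": 0.14, "az": -0.01, "grip": 1}
    - {"x": -0.014, "y": 0.003, "z": -0.005, "ax": 0, "ay": 0.27, "az": -0.01, "grip": 1}
    - {"x": -0.021, "y": 0.003, "z": -0.01, "ax": 0, "ay": 0.4, "az": -0.01, "grip": 1}
    - {"x": -0.027, "y": 0.003, "z": -0.016, "ax": 0, "ay": 0.537, "az": -0.01, "grip": 1}
    - {"x": -0.029, "y": 0.003, "z": -0.025, "ax": 0, "ay": 0.64, "az": -0.01, "grip": 1}
    - {"x": -0.032, "y": 0.003, "z": -0.034, "ax": 0, "ay": 0.737, "az": -0.01, "grip": 1}
    - {"x": -0.035, "y": 0.003, "z": -0.043, "ax": 0, "ay": 0.85, "az": -0.01, "grip": 1}
    - {"x": -0.039, "y": 0.003, "z": -0.053, "ax": 0, "ay": 0.97, "az": -0.01, "grip": 1}
    - {"x": -0.039, "y": 0.003, "z": -0.053, "ax": 0, "ay": 0.97, "az": -0.01, "grip": 1}

```text
time: 7.35
tool_pos: [0.69, 0.1235, 0.2184]
tcp_rot: [-1.493, -1.378, -1.111]
wrist_force: [-0.7, -0.1, -1.5]
width: 0.718
grip_force: 66.9
```

```bash
python3 - <<'E'
from h import *
from workcell import bot,imaging
s=bot.read_state();print(np.round(s["q"],3),np.round(s["tool_pos"],4))
for t,z in((85,.137),(99,.14)):go(s,*pour(t,z))
a=imaging.read_camera("scene")["img"][100:300,270:470];b=imaging.read_camera("side")["img"][120:320,240:440]
cv2.imwrite("pics/pour.png",cv2.resize(np.hstack([a,b]),None,fx=2,fy=2)[:,:,::-1])
E
```

```text
[-0.34   0.543  1.738  1.183  1.563 -0.753] [0.69   0.1235 0.2184]
xyz [-0.0083, -0.0034, -0.0383] axyz [-0.0044, 0.3986, 0.0117]
xyz [-0.0122, -0.0035, -0.08] axyz [-0.0058, 0.8653, 0.0112]
```

View pics/pour.png

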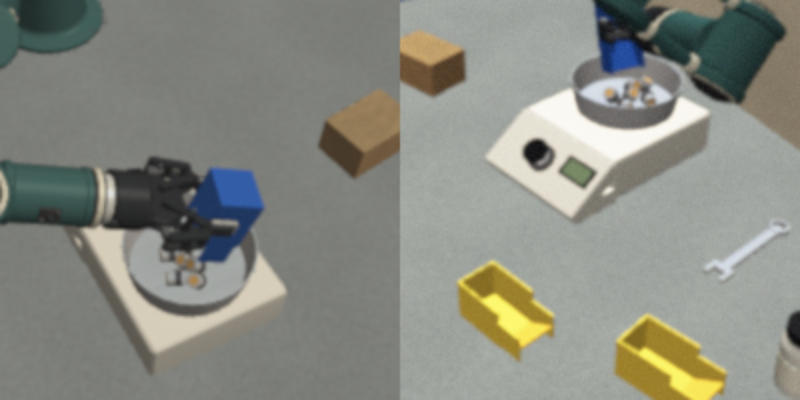

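The bin is over the pan and the couplings lie around (185,270) in the left crop. The wrist force of -1.5 N fits an empty bin. I'll tip further to be sure.

Request:
step_arm:
  series:
    - {"x": -0.004, "y": -0.003, "z": -0.02, "ax": 0, "ay": 0.2, "az": 0.01, "grip": 1}
    - {"x": -0.008, "y": -0.003, "z": -0.038, "ax": 0, "ay": 0.4, "az": 0.01, "grip": 1}
    - {"x": -0.01, "y": -0.003, "z": -0.06, "ax": 0, "ay": 0.63, "az": 0.01, "grip": 1}
    - {"x": -0.012, "y": -0.003, "z": -0.08, "ax": 0, "ay": 0.86, "az": 0.01, "grip": 1}
    - {"x": -0.012, "y": -0.003, "z": -0.08, "ax": 0, "ay": 0.86, "az": 0.01, "grip": 1}
    - {"x": -0.012, "y": -0.003, "z": -0.08, "ax": 0, "ay": 0.86, "az": 0.01, "grip": 1}

```text
time: 8.05
tool_pos: [0.6858, 0.0848, 0.2256]
tcp_rot: [-1.149, -1.063, -1.346]
wrist_force: [-0.2, -0.6, -1.8]
width: 0.721
grip_force: 67.1
```

```bash
python3 - <<'E'
from h import *
from workcell import bot,imaging
s=bot.read_state();print(np.round(s["q"],3),np.round(s["tool_pos"],4),s["wrist_force"])
p=np.array(s["tool_pos"]);a=np.radians(85)
go(s,p+[0,0,.06],toolR(85,85)); go(s,p+[0,0,.1],toolR(85,72))
E
```

```text
[-0.409  0.772  1.704  1.407  1.892 -0.911] [0.6858 0.0848 0.2256] [-0.19766071 -0.55531211 -1.77436229]
xyz [0.1186, 0.0005, 0.0183] axyz [-0.008, -0.4594, 0.0077]
xyz [0.1977, 0.0008, 0.0305] axyz [-0.0071, -0.8928, 0.0086]
```

Request:
step_arm:
  series:
    - {"x": 0.05, "y": 0, "z": 0.008, "ax": 0, "ay": -0.05, "az": 0, "grip": 1}
    - {"x": 0.12, "y": 0, "z": 0.018, "ax": 0, "ay": -0.2, "az": 0, "grip": 1}
    - {"x": 0.17, "y": 0, "z": 0.025, "ax": 0, "ay": -0.45, "az": 0, "grip": 1}
    - {"x": 0.2, "y": 0, "z": 0.03, "ax": 0, "ay": -0.7, "az": 0, "grip": 1}
    - {"x": 0.2, "y": 0, "z": 0.03, "ax": 0, "ay": -0.9, "az": 0, "grip": 1}
    - {"x": 0.2, "y": 0, "z": 0.03, "ax": 0, "ay": -0.9, "az": 0, "grip": 1}

```text
time: 8.65
tool_pos: [0.6864, 0.0841, 0.3365]
tcp_rot: [-1.506, -1.408, -1.109]
wrist_force: [0.0, 0.3, 0.7]
width: 0.716
grip_force: 66.9
```

```bash
python3 - <<'E'
from h import *
from workcell import bot,imaging
s=bot.read_state();print(np.round(s["q"],3),np.round(s["tool_pos"],4),s["wrist_force"])
c=imaging.read_camera("scene");cv2.imwrite("pics/pan2.png",cv2.resize(c["img"][180:280,290:420],None,fx=5,fy=5,interpolation=cv2.INTER_CUBIC)[:,:,::-1])
go(s,(.67,.02,.3),toolR(78,46))
E
```

```text
[-0.392  0.412  1.663  1.143  1.665 -0.596] [0.6864 0.0841 0.3365] [0.03353509 0.26948652 0.71853648]
xyz [-0.1101, -0.0237, -0.1009] axyz [-0.1862, -0.8543, 0.1617]
```

View pics/pan2.png

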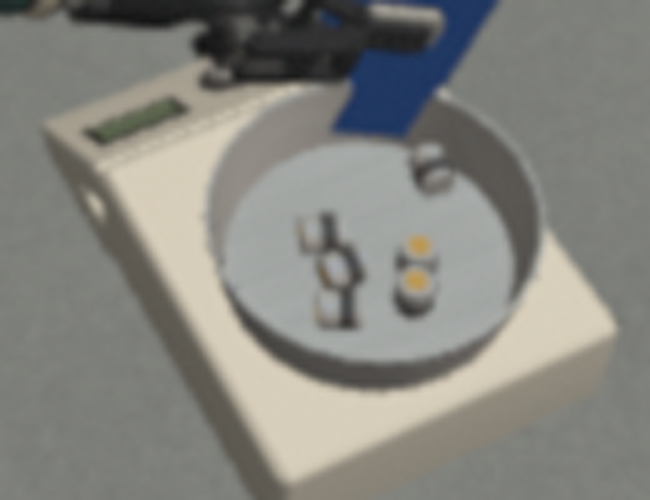

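All six couplings are visible in the pan: (312,232), (342,268), (335,305), (418,248), (415,290) and (432,168). Now I'll untilt and carry the bin back.

Request:
step_arm:
  series:
    - {"x": -0.03, "y": -0.006, "z": -0.03, "ax": -0.04, "ay": -0.2, "az": 0.04, "grip": 1}
    - {"x": -0.06, "y": -0.012, "z": -0.06, "ax": -0.09, "ay": -0.43, "az": 0.08, "grip": 1}
    - {"x": -0.09, "y": -0.018, "z": -0.085, "ax": -0.14, "ay": -0.65, "az": 0.12, "grip": 1}
    - {"x": -0.11, "y": -0.024, "z": -0.1, "ax": -0.186, "ay": -0.854, "az": 0.162, "grip": 1}
    - {"x": -0.11, "y": -0.024, "z": -0.1, "ax": -0.186, "ay": -0.854, "az": 0.162, "grip": 1}

```text
time: 9.2
tool_pos: [0.6671, 0.0208, 0.2906]
tcp_rot: [-1.948, -1.565, -0.817]
wrist_force: [0.2, 0.9, -0.8]
width: 0.719
grip_force: 66.9
```

```bash
python3 - <<'E'
from h import *
from workcell import bot,imaging
s=bot.read_state();print(np.round(s["q"],3),np.round(s["tool_pos"],4))
go(s,(.62,-.10,.26),toolR(62,23))
E
```

```text
[-0.388  0.266  1.692  0.797  1.439 -0.388] [0.6671 0.0208 0.2906]
xyz [-0.2216, -0.0408, -0.1422] axyz [-0.3319, -0.7662, 0.4227]
```

Request:
step_arm:
  series:
    - {"x": -0.07, "y": -0.013, "z": -0.045, "ax": -0.08, "ay": -0.2, "az": 0.1, "grip": 1}
    - {"x": -0.15, "y": -0.027, "z": -0.095, "ax": -0.19, "ay": -0.43, "az": 0.24, "grip": 1}
    - {"x": -0.222, "y": -0.041, "z": -0.142, "ax": -0.28, "ay": -0.65, "az": 0.36, "grip": 1}
    - {"x": -0.222, "y": -0.041, "z": -0.142, "ax": -0.332, "ay": -0.766, "az": 0.423, "grip": 1}
    - {"x": -0.222, "y": -0.041, "z": -0.142, "ax": -0.332, "ay": -0.766, "az": 0.423, "grip": 1}

```text
time: 9.7
tool_pos: [0.6195, -0.0991, 0.2583]
tcp_rot: [-2.475, -1.487, -0.503]
wrist_force: [0.4, 1.2, -2.3]
width: 0.718
grip_force: 66.9
```

```bash
python3 - <<'E'
from h import *
from workcell import bot,imaging
s=bot.read_state();print(np.round(s["q"],3),np.round(s["tool_pos"],4))
go(s,(.54,-.20,.2),toolR(38,0))
E
```

```text
[-0.419  0.121  1.774  0.426  1.25  -0.067] [ 0.6195 -0.0991  0.2583]
xyz [-0.2783, -0.0453, 0.008] axyz [-0.1694, -0.7581, 0.7882]
```

Request:
step_arm:
  series:
    - {"x": -0.08, "y": -0.013, "z": 0, "ax": -0.04, "ay": -0.19, "az": 0.2, "grip": 1}
    - {"x": -0.16, "y": -0.026, "z": 0.003, "ax": -0.09, "ay": -0.38, "az": 0.4, "grip": 1}
    - {"x": -0.23, "y": -0.038, "z": 0.006, "ax": -0.13, "ay": -0.57, "az": 0.59, "grip": 1}
    - {"x": -0.278, "y": -0.045, "z": 0.008, "ax": -0.169, "ay": -0.758, "az": 0.788, "grip": 1}
    - {"x": -0.278, "y": -0.045, "z": 0.008, "ax": -0.169, "ay": -0.758, "az": 0.788, "grip": 1}
    - {"x": -0.278, "y": -0.045, "z": 0.008, "ax": -0.169, "ay": -0.758, "az": 0.788, "grip": 1}

```text
time: 10.3
tool_pos: [0.541, -0.2, 0.1996]
tcp_rot: [-2.967, -1.026, -0.001]
wrist_force: [0.2, -0.5, -1.5]
width: 0.719
grip_force: 66.8
```

```bash
python3 - <<'E'
from h import *
from workcell import bot,imaging
s=bot.read_state();print(np.round(s["q"],3),np.round(s["tool_pos"],4))
go(s,(.506,-.245,.03),toolR(8,0))
E
```

```text
[-0.399  0.102  1.853  0.002  1.187  0.506] [ 0.541  -0.2     0.1996]
xyz [-0.111, 0.0281, 0.339] axyz [-0.0036, -0.0016, 1.0045]
```

Request:
step_arm:
  series:
    - {"x": -0.03, "y": 0.008, "z": 0.02, "ax": 0, "ay": 0, "az": 0.25, "grip": 1}
    - {"x": -0.06, "y": 0.015, "z": 0.06, "ax": 0, "ay": 0, "az": 0.5, "grip": 1}
    - {"x": -0.09, "y": 0.022, "z": 0.1, "ax": 0, "ay": 0, "az": 0.75, "grip": 1}
    - {"x": -0.111, "y": 0.028, "z": 0.16, "ax": 0, "ay": 0, "az": 0.95, "grip": 1}
    - {"x": -0.111, "y": 0.028, "z": 0.23, "ax": 0, "ay": 0, "az": 1, "grip": 1}
    - {"x": -0.111, "y": 0.028, "z": 0.29, "ax": 0, "ay": 0, "az": 1, "grip": 1}
    - {"x": -0.111, "y": 0.028, "z": 0.33, "ax": 0, "ay": 0, "az": 1, "grip": 1}
    - {"x": -0.111, "y": 0.028, "z": 0.35, "ax": 0, "ay": 0, "az": 1, "grip": 1}
    - {"x": -0.111, "y": 0.028, "z": 0.361, "ax": 0, "ay": 0, "az": 1, "grip": 1}
    - {"x": -0.111, "y": 0.028, "z": 0.361, "ax": 0, "ay": 0, "az": 1, "grip": 1}

```text
time: 11.3
tool_pos: [0.5066, -0.2476, 0.021]
tcp_rot: [3.131, 0.217, 0.003]
wrist_force: [-0.4, -0.4, -1.3]
width: 0.717
grip_force: 66.8
```

Request:
step_arm:
  series:
    - {"x": 0, "y": 0, "z": 0, "ax": 0, "ay": 0, "az": 0, "grip": -1}
    - {"x": 0, "y": 0, "z": 0, "ax": 0, "ay": 0, "az": 0, "grip": -1}
    - {"x": 0, "y": 0, "z": 0, "ax": 0, "ay": 0, "az": 0, "grip": -1}
    - {"x": 0, "y": 0, "z": 0, "ax": 0, "ay": 0, "az": 0, "grip": -1}
    - {"x": 0, "y": 0, "z": 0, "ax": 0, "ay": 0, "az": 0, "grip": -1}

```text
time: 11.8
tool_pos: [0.5065, -0.2478, 0.0214]
tcp_rot: [3.13, 0.217, 0.004]
wrist_force: [0.2, 0.3, -1.1]
width: 0.996
grip_force: 0.0
```

Request:
step_arm:
  series:
    - {"x": 0, "y": 0, "z": -0.05, "ax": 0, "ay": 0, "az": 0, "grip": -1}
    - {"x": 0, "y": 0, "z": -0.13, "ax": 0, "ay": 0, "az": 0, "grip": -1}
    - {"x": 0, "y": 0, "z": -0.22, "ax": 0, "ay": 0, "az": 0, "grip": -1}
    - {"x": 0, "y": 0, "z": -0.31, "ax": 0, "ay": 0, "az": 0, "grip": 1}
    - {"x": 0, "y": 0, "z": -0.4, "ax": 0, "ay": 0, "az": 0, "grip": 1}
    - {"x": 0, "y": 0, "z": -0.4, "ax": 0, "ay": 0, "az": 0, "grip": 1}

```text
time: 12.4
tool_pos: [0.5102, -0.2492, 0.2297]
tcp_rot: [3.122, 0.216, 0.022]
wrist_force: [1.0, -0.2, 1.1]
width: 0.517
grip_force: 0.0
```

```bash
python3 - <<'E'
from h import *
from workcell import bot,imaging
s=bot.read_state();print(np.round(s["q"],3),np.round(s["tool_pos"],4))
c=imaging.read_camera("scene");pickle.dump(c,open("scene2.pkl","wb"))
d=imaging.read_camera("side");pickle.dump(d,open("side2.pkl","wb"))
a=cv2.resize(c["img"][170:250,220:380],None,fx=4,fy=4,interpolation=cv2.INTER_CUBIC)[:,:600];b=cv2.resize(d["img"][140:280,270:420],None,fx=2,fy=2)
o=np.zeros((600,600,3),np.uint8);o[:320]=a;o[320:,:300]=b;cv2.imwrite("pics/p3.png",o[:,:,::-1])
E
```

```text
[-0.497  0.051  1.852 -0.003  1.221  0.937] [ 0.5102 -0.2492  0.2297]
```

View pics/p3.png

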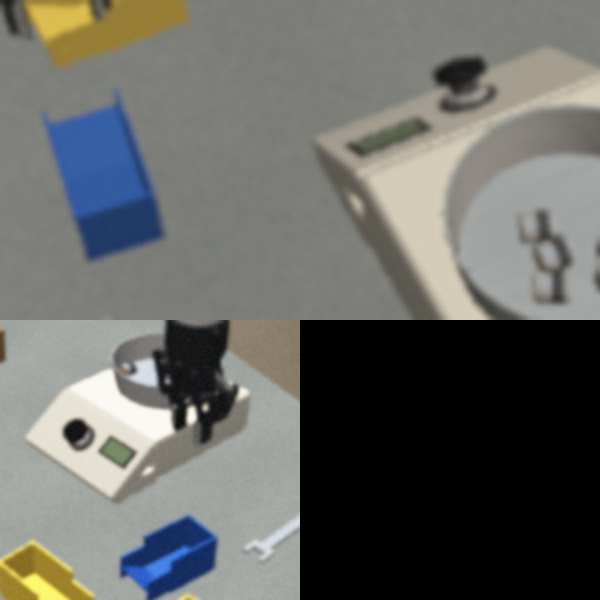

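The bin stands upright and released on the bench, at (105,185) in the top crop. The button head is at scene px (335,188), its foot ring at (337,194.5), and the head in the side view at (308.5,196).

```bash
python3 - <<'E'
from h import *
c=pickle.load(open("scene2.pkl","rb"));d=pickle.load(open("side2.pkl","rb"))
def blob(k,u0,u1,v0,v1):
    g=cv2.cvtColor(k["img"],cv2.COLOR_RGB2GRAY);m=np.zeros_like(g);m[v0:v1,u0:u1]=(g[v0:v1,u0:u1]<55)*255
    q=max(cv2.findContours(m,0,1)[0],key=cv2.contourArea);e=cv2.minEnclosingCircle(q);x=cv2.boundingRect(q);print(x);return x[0]+(x[2]-1)/2,x[1]+(x[3]-1)/2
pc=blob(c,320,350,178,197);pd=blob(d,296,325,185,212);print(pc,pd)
A=[];b=[]
for k,p in((c,pc),(d,pd)):
    o=-k["R"].T@k["t"];r=k["R"].T@np.array([(p[0]-k["cx"])/k["fx"],(p[1]-k["cy"])/k["fy"],1]);r/=np.linalg.norm(r);M=np.eye(3)-np.outer(r,r);A.append(M);b.append(M@o)
X=np.linalg.lstsq(np.vstack(A),np.hstack(b),rcond=None)[0];print("head",X,proj(c,X),proj(d,X))
print("foot ring",ray(c,337,194.3,.05))
v=PAN-X[:2];print("pan-head",v,np.degrees(np.arctan2(v[1],v[0])),np.linalg.norm(v))
# panel fold and front top edges in this crop
u=lambda x,y:(220+(x-1.5)/4,170+(y-1.5)/4)
E
```

```text
(329, 185, 12, 8)
(302, 190, 12, 12)
(334.5, 188.5) (307.5, 195.5)
head [0.49060368 0.03899947 0.06681885] (np.float64(334.496148908055), np.float64(188.50613438099188)) (np.float64(307.4945792797685), np.float64(195.49537408105718))
foot ring [0.50230387 0.0444718  0.05      ]
pan-head [0.19339632 0.03500053] 10.25825506180495 0.19653796912380173
```

```bash
python3 - <<'E'
from h import *
from workcell import bot
s=bot.read_state();go(s,(.46,-.08,.21),toolR(11,22))
E
```

```text
xyz [-0.0467, -0.3446, 0.0237] axyz [0.032, 0.7247, -0.099]
```

Request:
step_arm:
  series:
    - {"x": -0.01, "y": -0.09, "z": 0.006, "ax": 0, "ay": 0.1, "az": -0.02, "grip": 1}
    - {"x": -0.02, "y": -0.18, "z": 0.012, "ax": 0.01, "ay": 0.3, "az": -0.05, "grip": 1}
    - {"x": -0.035, "y": -0.26, "z": 0.018, "ax": 0.02, "ay": 0.5, "az": -0.08, "grip": 1}
    - {"x": -0.047, "y": -0.345, "z": 0.024, "ax": 0.032, "ay": 0.725, "az": -0.1, "grip": 1}
    - {"x": -0.047, "y": -0.345, "z": 0.024, "ax": 0.032, "ay": 0.725, "az": -0.1, "grip": 1}

```text
time: 13.0
tool_pos: [0.4479, -0.0731, 0.1977]
tcp_rot: [-3.028, -0.293, -0.563]
wrist_force: [-1.2, -0.4, -0.5]
width: -0.002
grip_force: 0.0
```

```bash
python3 - <<'E'
from h import *
from workcell import bot
s=bot.read_state();print(np.round(s["q"],3),np.round(s["tool_pos"],4));go(s,(.436,.028,.148),toolR(12,35))
E
```

```text
[-0.375 -0.374  2.315  0.262  0.909  0.872] [ 0.4479 -0.0731  0.1977]
xyz [-0.0218, -0.2017, 0.1008] axyz [-0.0083, 0.4624, -0.0355]
```

```bash
python3 - <<'E'
from h import *
from workcell import bot
s=bot.read_state();go(s,(.4525,.031,.135),toolR(12,32))
E
```

```text
xyz [0.0001, -0.2008, 0.1371] axyz [-0.0093, 0.3624, -0.0352]
```

Request:
step_arm:
  series:
    - {"x": 0, "y": -0.07, "z": 0.03, "ax": 0, "ay": 0.08, "az": -0.01, "grip": 1}
    - {"x": 0, "y": -0.14, "z": 0.06, "ax": 0, "ay": 0.16, "az": -0.02, "grip": 1}
    - {"x": 0, "y": -0.201, "z": 0.1, "ax": -0.01, "ay": 0.25, "az": -0.03, "grip": 1}
    - {"x": 0, "y": -0.201, "z": 0.137, "ax": -0.01, "ay": 0.36, "az": -0.035, "grip": 1}
    - {"x": 0, "y": -0.201, "z": 0.137, "ax": -0.01, "ay": 0.36, "az": -0.035, "grip": 1}
    - {"x": 0, "y": -0.201, "z": 0.137, "ax": -0.01, "ay": 0.36, "az": -0.035, "grip": 1}

```text
time: 13.6
tool_pos: [0.4635, 0.0243, 0.1433]
tcp_rot: [-2.955, -0.31, -0.86]
wrist_force: [1.0, 0.4, 0.3]
width: 0.002
grip_force: 0.0
```

```bash
python3 - <<'E'
from h import *
from workcell import bot,imaging
s=bot.read_state();print(np.round(s["q"],3),np.round(s["tool_pos"],4))
R=Ro.from_rotvec(s["tcp_rot"]);print("toolz",R.apply([0,0,1]))
c=imaging.read_camera("wrist");pickle.dump(c,open("w2.pkl","wb"));cv2.imwrite("pics/w2.png",c["img"][:,:,::-1])
E
```

```text
[-0.128 -0.427  2.514  0.335  0.537  0.99 ] [0.4635 0.0243 0.1433]
toolz [ 0.525869    0.10171473 -0.8444619 ]
```

View pics/w2.png

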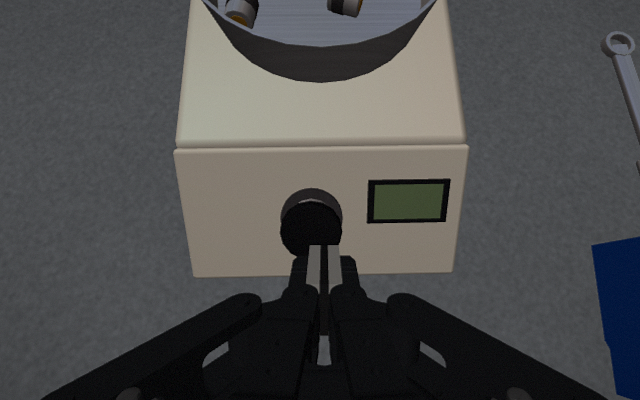

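The wrist view shows the button head at about (311,228), slightly left of the fingertips at (323,245). The panel fold runs (177,147)–(467,145) and the front edge runs (193,276)–(453,271).

```bash
python3 - <<'E'
from h import *
from workcell import bot
c=pickle.load(open("w2.pkl","rb"))
for z,p,q in((.085,(177,147),(467,145)),(.02,(193,276),(453,271))):
    a,b=ray(c,*p,z),ray(c,*q,z);v=a-b;print(a.round(3),b.round(3),np.linalg.norm(v),"yaw",np.degrees(np.arctan2(-v[0],v[1])),"mid",((a+b)/2).round(3))
for z in(.06,.07,.08):print("head",z,ray(c,311,228,z).round(4))
print("ring",ray(c,311,212,.05).round(4))
s=bot.read_state();print("tip proj",proj(c,s["tool_pos"]))
E
```

```text
[0.526 0.143 0.085] [ 0.571 -0.06   0.085] 0.20828651987053207 yaw 12.504031943317884 mid [0.549 0.042 0.085]
[0.441 0.129 0.02 ] [ 0.489 -0.083  0.02 ] 0.21775000052021007 yaw 12.939840940059783 mid [0.465 0.023 0.02 ]
head 0.06 [0.4932 0.0389 0.06  ]
head 0.07 [0.4914 0.0382 0.07  ]
head 0.08 [0.4896 0.0375 0.08  ]
ring [0.5075 0.0423 0.05  ]
tip proj (np.float64(324.28554553717026), np.float64(258.2002396035028))
```

```bash
cat >> h.py <<'E'
F=np.array([.508,.041,.05]);AX=np.array([-.560,-.126,.819])
E
python3 - <<'E'
from h import *
from workcell import bot
s=bot.read_state();print(np.round(s["tool_pos"],4),s["wrist_force"]);go(s,F+.058*AX,toolR(12.7,35))
E
```

```text
[0.4649 0.0238 0.1451] [0.32914534 0.87630694 0.41594784]
xyz [-0.0301, -0.0161, 0.0934] axyz [0.034, 0.0821, -0.015]
```

Request:
step_arm:
  series:
    - {"x": -0.01, "y": -0.005, "z": 0.03, "ax": 0.01, "ay": 0.03, "az": -0.005, "grip": 1}
    - {"x": -0.03, "y": -0.016, "z": 0.065, "ax": 0.034, "ay": 0.082, "az": -0.015, "grip": 1}
    - {"x": -0.03, "y": -0.016, "z": 0.093, "ax": 0.034, "ay": 0.082, "az": -0.015, "grip": 1}
    - {"x": -0.03, "y": -0.016, "z": 0.093, "ax": 0.034, "ay": 0.082, "az": -0.015, "grip": 1}
    - {"x": -0.03, "y": -0.016, "z": 0.093, "ax": 0.034, "ay": 0.082, "az": -0.015, "grip": 1}

```text
time: 14.15
tool_pos: [0.4767, 0.0334, 0.099]
tcp_rot: [-2.915, -0.325, -0.923]
wrist_force: [1.0, 0.4, 0.0]
width: -0.002
grip_force: 0.0
```

```bash
cat >> h.py <<'E'
def feel(s):
    p=np.array(s["tool_pos"])-F;t=p@AX;print("t",round(t*1e3,2),"off",((p-t*AX)*1e3).round(1),"f_axis",round(np.dot(s["wrist_force"],AX),2),"q",np.round(s["q"],2),"time",s["time"])
E
python3 - <<'E'
from h import *
from workcell import bot
s=bot.read_state();feel(s);go(s,F+.048*AX,toolR(12.7,35))
E
```

```text
t 58.6 off [ 1.5 -0.2  1. ] f_axis -0.6 q [-0.13 -0.32  2.56  0.58  0.37  0.74] time 14.15
xyz [-0.0034, -0.001, 0.0212] axyz [0.0008, -0.0044, 0.0004]
```

Request:
step_arm:
  series:
    - {"x": -0.003, "y": 0, "z": 0.01, "ax": 0, "ay": 0, "az": 0, "grip": 1}
    - {"x": -0.003, "y": 0, "z": 0.022, "ax": 0, "ay": 0, "az": 0, "grip": 1}
    - {"x": -0.003, "y": 0, "z": 0.022, "ax": 0, "ay": 0, "az": 0, "grip": 1}

```text
time: 14.45
tool_pos: [0.4805, 0.0354, 0.0876]
tcp_rot: [-2.915, -0.326, -0.921]
wrist_force: [-0.5, -0.2, -0.0]
width: 0.002
grip_force: 0.0
```

```bash
python3 - <<'E'
from h import *
from workcell import bot
s=bot.read_state();feel(s)
E
```

```text
t 46.92 off [-1.2  0.3 -0.8] f_axis 0.26 q [-0.12 -0.28  2.57  0.63  0.33  0.69] time 14.45
```

Request:
step_arm:
  series:
    - {"x": 0, "y": 0, "z": 0.004, "ax": 0, "ay": 0, "az": 0, "grip": 1}
    - {"x": 0, "y": 0, "z": 0.008, "ax": 0, "ay": 0, "az": 0, "grip": 1}
    - {"x": 0, "y": 0, "z": 0.008, "ax": 0, "ay": 0, "az": 0, "grip": 1}

```text
time: 14.75
tool_pos: [0.4824, 0.036, 0.0842]
tcp_rot: [-2.915, -0.326, -0.921]
wrist_force: [-0.4, -0.4, 0.6]
width: 0.003
grip_force: 0.0
```

```bash
python3 - <<'E'
from h import *
from workcell import bot
s=bot.read_state();feel(s)
E
```

```text
t 42.98 off [-1.6  0.4 -1. ] f_axis 0.8 q [-0.12 -0.27  2.57  0.64  0.32  0.67] time 14.75
```

Request:
step_arm:
  series:
    - {"x": 0, "y": 0, "z": 0.004, "ax": 0, "ay": 0, "az": 0, "grip": 1}
    - {"x": 0, "y": 0, "z": 0.008, "ax": 0, "ay": 0, "az": 0, "grip": 1}
    - {"x": 0, "y": 0, "z": 0.008, "ax": 0, "ay": 0, "az": 0, "grip": 1}

```text
time: 15.05
tool_pos: [0.4846, 0.0364, 0.0809]
tcp_rot: [-2.915, -0.326, -0.921]
wrist_force: [-0.4, 0.0, -0.9]
width: 0.0
grip_force: 0.0
```

```bash
python3 - <<'E'
from h import *
from workcell import bot
s=bot.read_state();feel(s)
E
```

```text
t 38.94 off [-1.6  0.4 -1. ] f_axis -0.52 q [-0.11 -0.26  2.56  0.66  0.31  0.65] time 15.05
```

Request:
step_arm:
  series:
    - {"x": 0, "y": 0, "z": 0.004, "ax": 0, "ay": 0, "az": 0, "grip": 1}
    - {"x": 0, "y": 0, "z": 0.006, "ax": 0, "ay": 0, "az": 0, "grip": 1}
    - {"x": 0, "y": 0, "z": 0.006, "ax": 0, "ay": 0, "az": 0, "grip": 1}

```text
time: 15.35
tool_pos: [0.4863, 0.0368, 0.0785]
tcp_rot: [-2.915, -0.326, -0.921]
wrist_force: [-0.4, 0.2, 0.8]
width: -0.002
grip_force: 0.0
```

Request:
step_arm:
  series:
    - {"x": 0, "y": 0, "z": 0.004, "ax": 0, "ay": 0, "az": 0, "grip": 1}
    - {"x": 0, "y": 0, "z": 0.006, "ax": 0, "ay": 0, "az": 0, "grip": 1}
    - {"x": 0, "y": 0, "z": 0.006, "ax": 0, "ay": 0, "az": 0, "grip": 1}

```text
time: 15.65
tool_pos: [0.488, 0.0372, 0.076]
tcp_rot: [-2.915, -0.326, -0.921]
wrist_force: [-0.5, 0.4, -0.2]
width: 0.003
grip_force: 0.0
```

```bash
python3 - <<'E'
from h import *
from workcell import bot
s=bot.read_state();feel(s)
E
```

```text
t 33.0 off [-1.5  0.3 -1. ] f_axis 0.01 q [-0.11 -0.23  2.56  0.7   0.3   0.62] time 15.65
```

Request:
step_arm:
  series:
    - {"x": 0, "y": 0, "z": 0.003, "ax": 0, "ay": 0, "az": 0, "grip": 1}
    - {"x": 0, "y": 0, "z": 0.006, "ax": 0, "ay": 0, "az": 0, "grip": 1}
    - {"x": 0, "y": 0, "z": 0.006, "ax": 0, "ay": 0, "az": 0, "grip": 1}

```text
time: 15.95
tool_pos: [0.4897, 0.0376, 0.0737]
tcp_rot: [-2.915, -0.326, -0.921]
wrist_force: [-2.4, -0.8, 3.6]
width: -0.001
grip_force: 2.3
```

Request:
step_arm:
  series:
    - {"x": 0, "y": 0, "z": 0.003, "ax": 0, "ay": 0, "az": 0, "grip": 1}
    - {"x": 0, "y": 0, "z": 0.006, "ax": 0, "ay": 0, "az": 0, "grip": 1}
    - {"x": 0, "y": 0, "z": 0.006, "ax": 0, "ay": 0, "az": 0, "grip": 1}

```text
time: 16.25
tool_pos: [0.4914, 0.038, 0.0712]
tcp_rot: [-2.915, -0.326, -0.921]
wrist_force: [-5.1, -0.9, 4.8]
width: -0.001
grip_force: 3.4
```

```bash
python3 - <<'E'
from h import *
from workcell import bot
s=bot.read_state();feel(s)
E
```

```text
t 27.06 off [-1.5  0.4 -0.9] f_axis 6.88 q [-0.1  -0.21  2.56  0.73  0.28  0.59] time 16.25
```

Request:
step_arm:
  series:
    - {"x": 0, "y": 0, "z": 0.003, "ax": 0, "ay": 0, "az": 0, "grip": 1}
    - {"x": 0, "y": 0, "z": 0.006, "ax": 0, "ay": 0, "az": 0, "grip": 1}
    - {"x": 0, "y": 0, "z": 0.006, "ax": 0, "ay": 0, "az": 0, "grip": 1}

```text
time: 16.55
tool_pos: [0.4931, 0.0383, 0.0688]
tcp_rot: [-2.915, -0.326, -0.921]
wrist_force: [-6.0, -1.3, 7.0]
width: -0.002
grip_force: 4.4
```

Request:
step_arm:
  series:
    - {"x": 0, "y": 0, "z": 0.001, "ax": 0, "ay": 0, "az": 0, "grip": 1}
    - {"x": 0, "y": 0, "z": 0.002, "ax": 0, "ay": 0, "az": 0, "grip": 1}
    - {"x": 0, "y": 0, "z": 0.002, "ax": 0, "ay": 0, "az": 0, "grip": 1}

```text
time: 16.85
tool_pos: [0.4936, 0.0384, 0.0681]
tcp_rot: [-2.915, -0.326, -0.921]
wrist_force: [-6.1, -1.0, 7.2]
width: 0.0
grip_force: 4.7
```

```bash
python3 - <<'E'
from h import *
from workcell import bot
s=bot.read_state();feel(s)
E
```

```text
t 23.19 off [-1.4  0.4 -0.9] f_axis 9.44 q [-0.1  -0.2   2.56  0.76  0.27  0.56] time 16.85
```

Request:
step_arm:
  series:
    - {"x": 0, "y": 0, "z": 0.001, "ax": 0, "ay": 0, "az": 0, "grip": 1}
    - {"x": 0, "y": 0, "z": 0.002, "ax": 0, "ay": 0, "az": 0, "grip": 1}
    - {"x": 0, "y": 0, "z": 0.002, "ax": 0, "ay": 0, "az": 0, "grip": 1}

```text
time: 17.15
tool_pos: [0.494, 0.0386, 0.0676]
tcp_rot: [-2.915, -0.327, -0.922]
wrist_force: [-17.4, -3.8, 16.7]
width: 0.005
grip_force: 11.7
```

Request:
step_arm:
  series:
    - {"x": 0, "y": 0, "z": 0.001, "ax": 0, "ay": 0, "az": 0, "grip": 1}
    - {"x": 0, "y": 0, "z": 0.001, "ax": 0, "ay": 0, "az": 0, "grip": 1}

```text
time: 17.35
tool_pos: [0.4941, 0.0386, 0.0675]
tcp_rot: [-2.915, -0.327, -0.923]
wrist_force: [-26.3, -6.2, 26.7]
width: -0.0
grip_force: 18.3
```

Force rose to about 38 N on the stop, so the button is fully down. Now I'll back off.

Request:
step_arm:
  series:
    - {"x": 0, "y": 0, "z": -0.006, "ax": 0, "ay": 0, "az": 0, "grip": 1}
    - {"x": 0, "y": 0, "z": -0.016, "ax": 0, "ay": 0, "az": 0, "grip": 1}
    - {"x": 0, "y": 0, "z": -0.03, "ax": 0, "ay": 0, "az": 0, "grip": 1}
    - {"x": 0, "y": 0, "z": -0.045, "ax": 0, "ay": 0, "az": 0, "grip": 1}
    - {"x": 0, "y": 0, "z": -0.06, "ax": 0, "ay": 0, "az": 0, "grip": 1}
    - {"x": 0, "y": 0, "z": -0.07, "ax": 0, "ay": 0, "az": 0, "grip": 1}
    - {"x": 0, "y": 0, "z": -0.07, "ax": 0, "ay": 0, "az": 0, "grip": 1}
    - {"x": 0, "y": 0, "z": -0.07, "ax": 0, "ay": 0, "az": 0, "grip": 1}
    - {"x": 0, "y": 0, "z": -0.07, "ax": 0, "ay": 0, "az": 0, "grip": 1}

```text
time: 18.25
tool_pos: [0.4748, 0.0342, 0.0951]
tcp_rot: [-2.915, -0.326, -0.921]
wrist_force: [0.8, 0.1, 0.3]
width: -0.001
grip_force: 0.0
```

```bash
python3 - <<'E'
from h import *
from workcell import bot,imaging
s=bot.read_state();feel(s)
for n in("scene","side"):
    a=pickle.load(open(n+"2.pkl","rb"))["img"].astype(int);b=imaging.read_camera(n)["img"].astype(int)
    for k,(u0,u1,v0,v1) in (dict(pan=(330,400,195,255),bin=(225,265,190,240),head=(325,345,182,190)) if n=="scene" else dict(bin=(325,385,235,290))).items():
        print(n,k,np.abs(a-b)[v0:v1,u0:u1].mean().round(1))
E
```

```text
t 56.42 off [-1.6  0.3 -1.1] f_axis -0.2 q [-0.12 -0.32  2.57  0.59  0.36  0.73] time 18.25
scene pan 2.2
scene bin 1.8
scene head 1.6
side bin 3.5
```

```bash
python3 -c "
from workcell import bot
print(bot.finish_job())"
```

```text
the job is handed in; nothing more can be done
None
```

I handed the job in at about 18 s: all six couplings are in the pan, the empty bin stands upright on the bench, and the button was pressed to its stop (about 38 N) and released; no verdict was returned.

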